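Open the gauge gear box and snap its cover into the dock

TASK

Open the green gauge's sloping gear box for service: turn its two captive thumbscrews loose one after the other, each anticlockwise as far as it goes, then lift the cover plate free by its handle. Lay the plate gently (do not drop it) and flat between the two spring catches of its dock, handle up, and press it down until both catches have snapped over its ends, then stop pushing and let go; leave the bystanding stand, tray and pin block where they are.

Things in the scene. Friction and masses are not known exactly. Their poses are not given: they have to be found in the camera images.
- gearbox: Green iron comparator fixed to the bench: foot 220 x 190 x 14 mm (own x -80 to 140 mm) carrying an open gear box with a sloping rim. Origin: on the bench under the rim's middle. Own x points to the rim's high side (roughly along the robot's -y, yaw -1.95 to -1.4 rad), own y left of that, z up. A dial indicator 72 mm high stands behind the box, own x 76 to 136 mm.
- rim (a point): Middle of the gear box's rim plane, 85 mm above the gear box's origin (same axes as the gear box). The rim is 112 mm up the slope x 194 mm wide and slopes at 30 degrees: its outward normal leans 30 degrees from vertical towards the gear box's own -x. A lip 5 mm high runs along its low edge.
- cover: Loose aluminium cover plate lying on the rim: 96 mm (own x, up the slope) x 176 mm (own y) x 5 mm, 0.17 to 0.34 kg. Two through slots, 38 mm (x) x 16 mm (y), at own y +64 and -64 mm, let the thumbscrews through. Origin: middle of its underside, on the rim's middle at the start; z is its normal.
- handle_top (a point): Top middle of the cover's upright bar handle, 35 mm above the cover's origin. The bar is 10 mm thick (cover x), 36 mm long (cover y) and stands 30 mm above the plate's face.
- screw_a (a joint): Angle (rad) of the captive steel thumbscrew at the gear box's left (own +y, 64 mm from the middle). Starts at 0 to 0.3, wing across the slot, cover held. Grows anticlockwise seen from above its head; at 1.45 it meets its stop, wing along the slot (up the slope), and the slot passes over it; past 1.2 counts as loose. Takes 0.05 N m, stays where left, stays in the gear box.
- screw_b (a joint): Angle (rad) of the captive steel thumbscrew at the gear box's right (own -y, 64 mm from the middle). Starts at 0 to 0.3, wing across the slot, cover held. Grows anticlockwise seen from above its head; at 1.45 it meets its stop, wing along the slot (up the slope), and the slot passes over it; past 1.2 counts as loose. Takes 0.05 N m, stays where left, stays in the gear box.
- screw_a_head (a point): Middle of the left thumbscrew's wing, on the turning axis (the rim's normal), 17 mm above the rim plane. The wing is a blade 30 mm long, 8 mm thick and 20 mm high (10 mm each way along the axis from this point), over a hub; 2 mm clear of the cover. At joint value q its length lies 1.45 - q clockwise, seen from above, of the slot direction.
- screw_b_head (a point): The same for the right thumbscrew: blade 30 x 8 x 20 mm, 17 mm above the rim plane.
- dock: Cover dock fixed to the bench: dark steel plate 120 (x) x 225 (y) x 6 mm. Origin: middle of its underside; z up, x within 0.25 rad of the robot's x. At each y end stands a sprung catch, 50 mm wide (x), between two fixed guide cheeks, all 36 mm high. The cheeks funnel from 190 mm apart to 179 mm; the catches from 186 mm apart at 36 mm height to 170 mm at 19 mm, spreading when the cover is pressed between.
- pad (a point): Middle of the top of the dock's flat black rubber pad, 10 mm above the dock's origin. Snapped in, the cover's underside lies on the pad, its own x along the dock's x (either way round), the catches over its two ends. Pressing it past them takes 10 to 15 N with the handle held; resistance drops when its underside is some 4 mm above the pad. One end may snap first: the other must follow.
- stand: Bystander: green dial gauge stand 150 x 70 mm, 70 mm high. Origin: middle of its underside.
- tray: Bystander: aluminium tray of pins, 130 x 90 x 25 mm. Origin: middle of its underside.
- pins: Bystander: aluminium block with steel pins, 70 x 110 mm, 52 mm high. Origin: middle of its underside.

How it is judged:
On the way, in this order (a step that is already met when the one before it is completed fails the run):
1. one thumbscrew is turned loose (past 1.2 rad) (value of joint any of screw_a, screw_b above 1.2 rad), for 0.1 s.
2. both thumbscrews are loose (value of joint each of screw_a, screw_b above 1.2 rad), for 0.1 s.
3. the cover is lifted clear of the gear box, 60 mm or more from its seat (distance of cover from where it was at the start of the episode above 0.06 m and contact force between cover and gearbox below 0.1 N), for 0.1 s.
4. the cover is snapped down on the dock's pad (z of cover in the frame of dock below 0.0118 m and horizontal distance between cover and dock below 0.02 m), for 0.2 s.
At the end, for the whole second after the job is handed in: The cover lies snapped in the dock, handle up: its underside less than 1.8 mm off the pad and level within 0.02 rad, its middle within 15 mm of the dock's middle along x and 3 mm along y, square to it within 0.12 rad, and at rest; both thumbscrews still stand past 1.2 rad (all of step 2 and z of cover in the frame of dock between 0.008 and 0.0118 m and x of cover in the frame of dock between -0.015 and 0.015 m and y of cover in the frame of dock between -0.003 and 0.003 m and angle between cover's own z axis and vertical below 0.02 rad and angle between the x axis of cover and the x axis of dock, either way round below 0.12 rad and linear speed of cover below 0.02 m/s); the robot touches nothing.
It fails at once if a bystander is pushed more than 20 mm (distance of any of stand, tray, pins from where it was at the start of the episode above 0.02 m).
It fails at once if the cover is pressed on the dock with more than 80 N (pushing on hard after the snap) (contact force between cover and dock above 80 N).
It fails at once if the cover is dropped into the dock (it falls through the catches' funnel at over 0.5 m/s) (horizontal distance between cover and dock below 0.03 m and z of cover in the frame of dock between 0.02 and 0.045 m and linear speed of cover above 0.5 m/s).
It also fails if it takes over 72 s, if anything falls off the work surface, if the arm or the gripper's body presses on something with over 40 N, if the wrist force passes 120 N, or if a joint passes its speed limit or range.

ROBOT

A 6-joint arm with a two-finger parallel gripper is mounted at the origin on the work surface. World frame = base frame: x ahead of the robot, y to its left, z up, the work surface at z = 0. Lengths are in m, angles in rad, forces in N, time in s.
With the tool pointing down it reaches from about 0.325 to 0.85 m from the base axis. Payload 15.5 kg.
Tool frame: the origin (TCP) lies at the very end of the fingers, on their centre line; the grasp point (between the pads) lies 19 mm behind it (arm.pinch_z is the distance from the TCP to the grasp point, in m); z points along the fingers, y is the line along which they close (so a half turn about z gives the same grasp; the last joint's range is limited). The gripper opens to 91 mm and grips with 3 to 60 N. Pads are 32 mm wide; open, the fingers measure 118 mm over their backs; the gripper's body (76 mm by 178 mm) begins 60 mm behind the grasp point.
Start: joints at [-1.25, 0.494, 1.345, -0, 1.302, -0.096], TCP at [0.252, -0.572, 0.214] pointing down, gripper open.
Joint ranges: [-2.91, 2.91], [-0.82, 2.16], [0.22, 2.67], [-1.22, 4.37], [0.12, 2.79], [-3.08, 3.08]. Speed limits (rad/s): [1.89, 1.89, 2.57, 3.01, 3.01, 3.01].

INTERFACE

Orientations are given as a unit quaternion [w, x, y, z].
In Python, from rig import arm gives the robot as it stands.
- The arm moves only by the shell command python3 -m pendant 'ROWS'. ROWS is JSON, a list that holds one entry, the list of rows, each a list of 7 numbers: the shift along the tool's x, y, z in mm, then the turn, a rotation vector about the tool's x, y, z in rad, then the closure, from 0 (fully open) to 1 (shut). A call has 1 to 20 rows; each row shifts and turns the commanded pose from where the row before left it, along the tool's axes as they then stand; what a row does not reach is not made up. A row lasts 1/8 s, in which the tool goes at most 62.5 mm and 10.7 degrees, less where a joint would pass 70% of its speed; a pose out of reach is approached as far as the arm can. A call with a gripper value outside its range is refused whole. The fingers move at their own pace and stop on an object; the grip force is fixed at half the most. Time passes only in rows, so rows that do not move let the fingers close. It gives the time, the measured TCP pose, the force, the opening and the grip force at its end, in the units of the state.
- arm.observe(): the state, without advancing time (a new reading comes with each control period).
- arm.camera(name): name is "scene" or "top" or "wrist"; returns (picture, depth): 480x640x3 uint8, blue, green, red; 480x640 float32, m along the optical axis (not along the pixel's ray), 0 where there is no reading.
- arm.calibration(name): a dict with "fx", "fy", "cx", "cy" (pixels), "dist_coeffs" ([k1, k2, p1, p2, k3] as OpenCV has them; the pictures are not rectified), "camera_from_world" (4x4, takes a point from world to camera coordinates); the wrist camera has in their place "tool_from_camera" (4x4, takes a point from camera to tool coordinates, whose origin is the TCP and whose axes are the flange's). Camera axes: x right, y down, z forward; pixel columns grow to the right and rows downward; lengths in m; the calibration is good to about 2 mm. A picture is of the moment at which its call begins: read the wrist's pose just before it. calibration takes no time and is no camera call.
- arm.close_job(): hands the job in; it is judged then, once.
Trained networks look in the newest picture that a camera, given by its name, has taken for a name from the list of things; names that differ only in an ending like _2 or _b are one class to them, and where a whole thing is asked for, a point or a joint stands for the part that bears it (a point fixed in the world has none). Each returns a list of dicts, best first, with "p" (0 to 1); they miss things now and then, are a little off and sometimes report something else, mostly with a low value. They report only what shows in the picture. A call takes as long as a camera call.
- arm.spot_in(query, camera): "bbox" ([left, top, right, bottom] in pixels, round what is visible of it).
- arm.regions_of(query, camera): "mask" (480x640 bool, what is visible of it) and "bbox" ([left, top, right, bottom] in pixels, round what is visible of it).
The state is a dict: "time_s": time; "qpos": joint angles; "qd": joint speeds; "effort": joint torques, N m; "tool_pos": TCP position; "tool_rot": TCP orientation; "wrist_force": force on the tool from outside, world axes, zero at the start; "wrist_torque": the same for the moment, N m; "gripper_width": finger opening in m; "gripper_force": force on a finger pad.
Only numpy, scipy, OpenCV 4.12 (cv2) and the standard library are available. Lean on these libraries where they do the work, as an engineer would, in place of code of your own. Each camera call takes 0.05 s, during which the arm holds its last target. There are 200 camera calls.

## Working session

There is one attempt and no reset: what is moved stays moved. The work goes in short steps, Python scripts to look and compute and a shell command to move; the robot and the scene stay as the last step left them, time stands still between calls to the robot, and variables do not carry over. Pictures are saved under pics/ and viewed, at most 10 in all, crops included, and the job is handed in when it is done.

```bash
ls; mkdir -p pics
python3 - <<'E'
from rig import arm
import cv2,numpy as np
s=arm.observe();print({k:np.round(v,3) for k,v in s.items()})
for n in ["scene","top","wrist"]:
    im,d=arm.camera(n);cv2.imwrite(f"pics/{n}0.png",im);np.save(f"pics/{n}0d.npy",d)
    c=arm.calibration(n);print(n,{k:np.round(v,3).tolist() for k,v in c.items()})
    for q in ["gearbox","cover","handle_top","screw_a_head","dock","pad"]:
        r=arm.spot_in(q,n);print(n,q,[(np.round(x["bbox"]).astype(int).tolist(),round(x["p"],2)) for x in r[:3]])
a=cv2.imread("pics/scene0.png");b=cv2.imread("pics/top0.png")
cv2.imwrite("pics/both.png",cv2.resize(np.vstack([a,b]),None,fx=.62,fy=.62))
print(arm.pinch_z)
E
```

```text
pics
{'time_s': np.float64(0.0), 'qpos': array([-1.251,  0.494,  1.346,  0.   ,  1.302, -0.095]), 'qd': array([-0.002,  0.001, -0.   , -0.   ,  0.   , -0.002]), 'effort': array([-0.0000e+00, -8.7882e+01, -3.8187e+01,  7.1000e-02,  5.3000e-02,
       -0.0000e+00]), 'tool_pos': array([ 0.252, -0.571,  0.213]), 'tool_rot': array([-0.001,  0.978,  0.206, -0.   ]), 'wrist_force': array([-0.358, -0.622,  0.215]), 'wrist_torque': array([ 0.023, -0.029,  0.043]), 'gripper_force': np.float64(0.0), 'gripper_width': np.float64(0.091)}
scene {'fx': 599.709, 'fy': 599.709, 'cx': 329.331, 'cy': 244.744, 'dist_coeffs': [-0.099, 0.0, 0.0, 0.0, 0.0], 'camera_from_world': [[-0.849, 0.528, 0.004, 0.505], [0.337, 0.548, -0.766, -0.124], [-0.406, -0.649, -0.643, 1.653], [0.0, 0.0, 0.0, 1.0]]}
scene gearbox [([266, 179, 347, 250], 0.97)]
scene cover [([266, 180, 342, 226], 0.69)]
scene handle_top [([270, 180, 344, 222], 0.88)]
scene screw_a_head []
scene dock [([362, 277, 464, 371], 0.92)]
scene pad []
top {'fx': 558.804, 'fy': 558.804, 'cx': 317.351, 'cy': 240.67, 'dist_coeffs': [0.057, 0.0, 0.0, 0.0, 0.0], 'camera_from_world': [[-0.003, -1.0, -0.016, 0.017], [-0.995, 0.005, -0.097, 0.597], [0.097, 0.015, -0.995, 1.389], [0.0, 0.0, 0.0, 1.0]]}
top gearbox []
top cover [([375, 222, 433, 299], 0.77)]
top handle_top [([372, 217, 432, 296], 0.68)]
top screw_a_head []
top dock [([197, 242, 285, 298], 0.97)]
top pad [([192, 244, 287, 299], 0.62)]
wrist {'fx': 365.451, 'fy': 365.451, 'cx': 314.139, 'cy': 241.805, 'dist_coeffs': [-0.052, 0.0, 0.0, 0.0, 0.0], 'tool_from_camera': [[-0.0, -0.968, -0.249, 0.071], [1.0, -0.001, 0.001, 0.0], [-0.001, -0.249, 0.968, -0.171], [0.0, 0.0, 0.0, 1.0]]}
wrist gearbox []
wrist cover []
wrist handle_top []
wrist screw_a_head []
wrist dock []
wrist pad []
0.0188
```

Run:
```python
import cv2,numpy as np
a=cv2.imread("pics/scene0.png");b=cv2.imread("pics/top0.png");w=cv2.imread("pics/wrist0.png")
a1=cv2.resize(a[150:400,200:500],(400,333));b1=cv2.resize(b[150:350,170:470],(400,267))
L=np.vstack([a1,b1]);w1=cv2.resize(w,(400,300));b2=cv2.resize(b,(400,300))
cv2.imwrite("pics/mont.png",np.hstack([L,np.vstack([w1,b2])]))
```

```text
(no output)
```

View pics/mont.png

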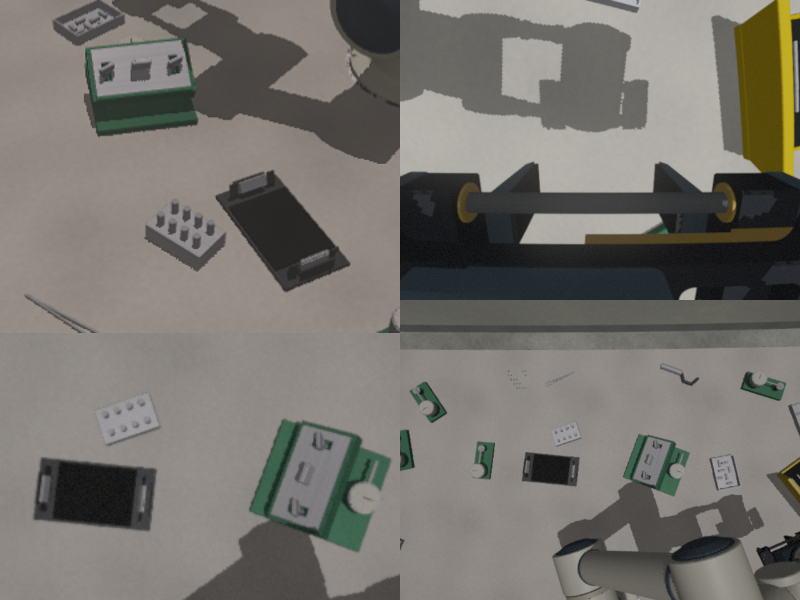

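The montage shows the scene view (gear box top-left, dock in the middle, pins next to it) and the top view: cover about px (404,258), dock about px (241,270), with the pin block just ahead of the dock.

```bash
cat > h.py <<'E'
from rig import arm
import cv2,numpy as np
from scipy.spatial.transform import Rotation as R
def T_wc(n,s=None):
    c=arm.calibration(n)
    if n!="wrist": return np.linalg.inv(c["camera_from_world"])
    s=s or arm.observe();q=s["tool_rot"];T=np.eye(4);T[:3,:3]=R.from_quat(np.r_[q[1:],q[0]]).as_matrix();T[:3,3]=s["tool_pos"]
    return T@np.array(c["tool_from_camera"])
def rays(n,uv):
    c=arm.calibration(n);K=np.array([[c["fx"],0,c["cx"]],[0,c["fy"],c["cy"]],[0,0,1.]])
    p=cv2.undistortPoints(np.float64(uv).reshape(-1,1,2),K,np.array(c["dist_coeffs"]),None,None).reshape(-1,2)
    return np.c_[p,np.ones(len(p))]
def cloud(n,d,T=None):
    T=T_wc(n) if T is None else T
    v,u=np.mgrid[:480,:640];r=rays(n,np.c_[u.ravel(),v.ravel()])*d.reshape(-1,1)
    return (r@T[:3,:3].T+T[:3,3]).reshape(480,640,3)
def proj(n,X,T=None):
    T=T_wc(n) if T is None else T;c=arm.calibration(n);K=np.array([[c["fx"],0,c["cx"]],[0,c["fy"],c["cy"]],[0,0,1.]])
    E=np.linalg.inv(T);return cv2.projectPoints(np.float64(X).reshape(-1,3),cv2.Rodrigues(E[:3,:3])[0],E[:3,3],K,np.array(c["dist_coeffs"]))[0].reshape(-1,2)
def mask(q,n):
    r=arm.regions_of(q,n);return (r[0]["mask"],r[0]["p"]) if r else (None,0)
def Tm(s=None):
    s=s or arm.observe();q=s["tool_rot"];return np.array(s["tool_pos"]),R.from_quat(np.r_[q[1:],q[0]])
E
python3 - <<'E'
from h import *
for n in ["scene","top"]:
    im,d=arm.camera(n);P=cloud(n,d)
    for q in ["cover","dock","gearbox","pins","stand","tray"]:
        m,p=mask(q,n)
        if m is None: print(n,q,None);continue
        X=P[m&(d>0)];z=X[:,2]
        print(n,q,round(p,2),len(X),"mean",X.mean(0).round(3),"zpct",np.percentile(z,[2,20,50,80,98]).round(3))
        if q in("cover","dock"):
            for _ in range(5):
                A=np.c_[X[:,:2],np.ones(len(X))];s=np.linalg.lstsq(A,X[:,2],rcond=None)[0];r=X[:,2]-A@s
                X=X[abs(r)<max(.004,1.0*r.std())]
            nn=np.r_[-s[:2],1];nn/=np.linalg.norm(nn)
            rc=cv2.minAreaRect(np.float32(X[:,:2]));print("  plane n",nn.round(3),"tilt",np.degrees(np.arccos(nn[2])).round(1),"yaw-ish",np.arctan2(-nn[1],-nn[0]).round(3),X.mean(0).round(4),"rect",rc,r.std().round(4))
E
```

```text
scene cover 0.61 1089 mean [ 0.507 -0.493  0.012] zpct [-0.     0.004  0.011  0.02   0.027]
  plane n [-0.015 -0.072  0.997] tilt 4.2 yaw-ish 1.366 [ 0.5069 -0.4915  0.0109] rect ((0.5063361525535583, -0.4918915331363678), (0.13711901009082794, 0.09947238117456436), 11.762553215026855) 0.0021
scene dock 0.64 4440 mean [0.527 0.22  0.012] zpct [0.003 0.007 0.01  0.013 0.034]
  plane n [0.008 0.003 1.   ] tilt 0.5 yaw-ish -2.781 [0.5266 0.2193 0.0093] rect ((0.5229732394218445, 0.21596010029315948), (0.22670990228652954, 0.12039237469434738), 83.42059326171875) 0.0019
scene gearbox 0.71 2985 mean [ 0.565 -0.16   0.042] zpct [0.001 0.014 0.034 0.069 0.112]
scene pins 0.56 1825 mean [0.671 0.162 0.029] zpct [0.002 0.021 0.03  0.037 0.054]
scene stand 0.62 3233 mean [0.563 0.495 0.033] zpct [0.006 0.015 0.018 0.065 0.073]
scene tray 0.96 1066 mean [ 0.506 -0.492  0.012] zpct [-0.     0.004  0.011  0.02   0.027]
top cover 0.87 2424 mean [ 0.549 -0.191  0.093] zpct [0.066 0.075 0.095 0.109 0.117]
  plane n [0.175 0.471 0.864] tilt 30.2 yaw-ish -1.927 [ 0.5491 -0.1918  0.0918] rect ((0.551186203956604, -0.1907641440629959), (0.08539403229951859, 0.1768849641084671), 69.57180786132812) 0.002
top dock 0.71 2589 mean [ 0.551 -0.192  0.093] zpct [0.065 0.075 0.095 0.109 0.117]
  plane n [0.176 0.469 0.865] tilt 30.1 yaw-ish -1.93 [ 0.5509 -0.1923  0.0916] rect ((0.5514037609100342, -0.19197653234004974), (0.08926156908273697, 0.17945383489131927), 70.21344757080078) 0.0021
top gearbox 0.82 4162 mean [ 0.533 -0.228  0.048] zpct [0.01  0.014 0.02  0.091 0.114]
top pins 0.92 1198 mean [0.665 0.147 0.034] zpct [0.013 0.029 0.032 0.036 0.056]
top stand 0.62 1766 mean [0.558 0.479 0.036] zpct [0.009 0.015 0.02  0.07  0.075]
top tray 0.79 2136 mean [ 0.508 -0.497  0.009] zpct [-0.002  0.002  0.006  0.015  0.028]
```

```bash
cat >> h.py <<'E'
def rim(yaw,tilt=np.pi/6):
    return R.from_euler("ZY",[yaw,-tilt])   # x up the slope, z outward normal
def tool(Rr,a):  # tool z=-normal, tool y at angle a from the frame's x
    n=Rr.apply([0,0,1]);y=Rr.apply([np.cos(a),np.sin(a),0]);return R.from_matrix(np.c_[np.cross(y,-n),y,-n])
def go(p,Rt,s=None):
    p0,R0=Tm(s);d=R0.inv().apply(p-p0)*1000;v=(R0.inv()*Rt).as_rotvec()
    print("shift first (mm)",d.round(1),"then rotvec",v.round(4),"|",np.linalg.norm(d).round(),np.linalg.norm(v).round(3))
    ax=Rt.inv().apply(p-p0)*1000; print("or rotate first, shift",ax.round(1))
E
python3 - <<'E'
from h import *
Rr=rim(-1.93);c=np.array([.551,-.192,.085]);print(Rr.as_matrix().round(3))
go(c+Rr.apply([0,0,.14]),tool(Rr,.2))
E
```

```text
[[-0.304  0.936  0.176]
 [-0.811 -0.352  0.468]
 [ 0.5    0.     0.866]]
shift first (mm) [ 475.5 -276.8    7.7] then rotvec [-0.469  -0.2486  0.5617] | 550.0 0.773
or rotate first, shift [ 235.1 -425.  -258.6]
```

```bash
python3 -m pendant '[[[40,-23,0,0,0,0,0],[40,-23,0,0,0,0,0],[40,-23,0,0,0,0,0],[40,-23,0,0,0,0,0],[40,-23,0,0,0,0,0],[40,-23,0,0,0,0,0],[40,-23,0,0,0,0,0],[40,-23,0,0,0,0,0],[40,-23,0,0,0,0,0],[40,-23,0,0,0,0,0],[40,-23,0,0,0,0,0],[35,-24,8,0,0,0,0],[0,0,0,-0.078,-0.041,0.094,0],[0,0,0,-0.078,-0.041,0.094,0],[0,0,0,-0.078,-0.041,0.094,0],[0,0,0,-0.078,-0.041,0.094,0],[0,0,0,-0.078,-0.041,0.094,0],[0,0,0,-0.078,-0.041,0.094,0],[0,0,0,0,0,0,0]]]'
cat > look.py <<'E'
from h import *
import sys,pickle
k=sys.argv[1];s=arm.observe();im,d=arm.camera("wrist")
out={"s":s,"im":im,"d":d,"m":{}}
for q in sys.argv[2:]:
    r=arm.regions_of(q,"wrist");out["m"][q]=[(x["mask"],x["bbox"],x["p"]) for x in r]
    print(q,[(np.round(x["bbox"]).tolist(),round(x["p"],2)) for x in r[:4]])
pickle.dump(out,open(f"pics/{k}.pkl","wb"));cv2.imwrite(f"pics/{k}.png",im);print(s["tool_pos"],s["tool_rot"],s["qpos"].round(2) if hasattr(s["qpos"],"round") else s["qpos"])
E
python3 look.py w1 cover screw_a_head handle_top
```

```text
time_s: 4.12
tool_pos: [0.5754, -0.1255, 0.205]
tool_rot: [0.248, 0.963, -0.077, -0.071]
wrist_force: [0.1, 0.5, 0.5]
gripper_width: 0.0913
gripper_force: 0.0
cover [([250.0, 117.0, 398.0, 310.0], 0.83), ([293.0, 290.0, 312.0, 312.0], 0.37)]
screw_a_head [([325.0, 143.0, 341.0, 182.0], 0.97)]
handle_top [([249.0, 119.0, 394.0, 313.0], 0.82)]
[ 0.575433   -0.12546062  0.2049644 ] [ 0.24793603  0.96314237 -0.07668227 -0.07074124] [-0.03  0.57  1.38 -0.5   1.4   1.83]
```

View pics/w1.png

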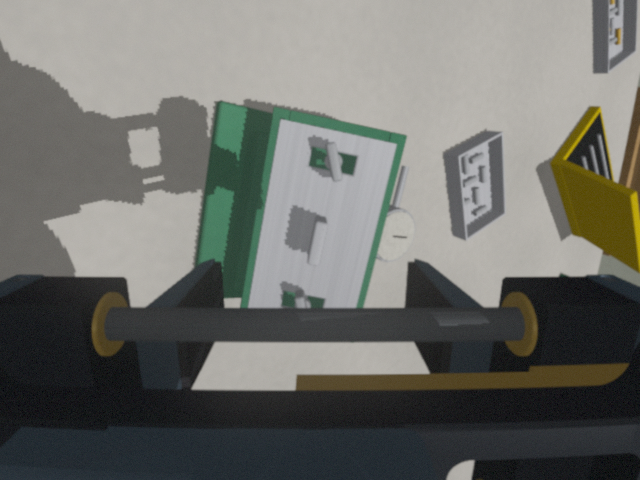

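The first wrist picture shows the cover with screw a at px (333,162), the handle at (317,240) and screw b at (300,300), half hidden by the gripper. I'll shift back for the second view.

```bash
python3 -m pendant '[[[-35,0,0,0,0,0,0],[-35,0,0,0,0,0,0],[0,0,0,0,0,0,0],[0,0,0,0,0,0,0]]]' | head -2
python3 look.py w2 cover screw_a_head handle_top
cat > fit.py <<'E'
from h import *
import pickle,sys
from scipy.optimize import least_squares
def fit(k,show=True):
    o=pickle.load(open(f"pics/{k}.pkl","rb"));T=T_wc("wrist",o["s"]);P=cloud("wrist",o["d"],T)
    hsv=cv2.cvtColor(o["im"],cv2.COLOR_BGR2HSV)
    m=o["m"]["cover"][0][0]&(o["d"]>0);X=P[m];ok=np.ones(len(X),bool)
    for _ in range(8):
        c=X[ok].mean(0);n=np.linalg.svd(X[ok]-c,full_matrices=False)[2][2];n*=np.sign(n[2]);r=(X-c)@n;ok=abs(r)<.003
    rc=cv2.minAreaRect(np.float32((X[ok]-c)@np.linalg.svd(np.c_[n,[0,0,1],np.cross(n,[0,0,1])])[0]*1)[:,1:3]) if 0 else None
    yaw=np.arctan2(-n[1],-n[0]);Rr=rim(yaw,np.arccos(n[2]))
    L=Rr.inv().apply(X[ok]-c);rc=cv2.minAreaRect(np.float32(L[:,:2]*1000))
    print(k,"n",n.round(4),"tilt",np.degrees(np.arccos(n[2])).round(2),"yaw(plane)",yaw.round(3),"rect mm",np.round(rc[0],1),np.round(rc[1],1),round(rc[2],2),"sd",r[ok].std().round(4))
    return o,T,P,c,n,Rr,rc
if __name__=="__main__":
    for k in sys.argv[1:]:
        o,T,P,c,n,Rr,rc=fit(k)
        ctr=c+Rr.apply([rc[0][0]/1000,rc[0][1]/1000,0]);print("top face mid",ctr.round(4))
        L=Rr.inv().apply((P-ctr).reshape(-1,3)).reshape(P.shape)
        for q in ["screw_a_head"]:
            for m,b,p in o["m"][q]:
                x=L[m&(o["d"]>0)];x=x[x[:,2]>.013];
                if len(x)<5: continue
                mm=cv2.fitLine(np.float32(x[:,:2]),cv2.DIST_L2,0,.01,.01).ravel();print(q,round(p,2),len(x),"mid",x.mean(0).round(4),"rangez",np.percentile(x[:,2],[5,95]).round(3),"dir",np.arctan2(mm[1],mm[0]).round(3))
        h=(abs(L[...,0])<.03)&(abs(L[...,1])<.025)&(L[...,2]>.024)&(L[...,2]<.04);x=L[h];print("handle",len(x),x.mean(0).round(4), np.percentile(x[:,2],95).round(4))
        # side points
        for sgn in(1,-1):
            h=(abs(L[...,0])<.03)&(abs(L[...,1]-sgn*.064)<.02)&(L[...,2]>.015)&(L[...,2]<.035);x=L[h]
            if len(x)>5:
                mm=cv2.fitLine(np.float32(x[:,:2]),cv2.DIST_L2,0,.01,.01).ravel();print("wing",sgn,len(x),x.mean(0).round(4),"ext",np.ptp(x,axis=0).round(3),"dir",np.arctan2(mm[1],mm[0]).round(3))
E
python3 fit.py w1 w2
```

```text
time_s: 4.82
tool_pos: [0.5072, -0.114, 0.2132]
cover [([240.0, 26.0, 397.0, 266.0], 0.84), ([294.0, 213.0, 307.0, 252.0], 0.39)]
screw_a_head [([324.0, 43.0, 341.0, 91.0], 0.79)]
handle_top [([242.0, 25.0, 397.0, 266.0], 0.8)]
[ 0.50717089 -0.11395364  0.21319051] [ 0.24772315  0.96317086 -0.07806505 -0.06957715] [-0.02  0.47  1.54 -0.5   1.35  1.88]
w1 n [0.177  0.4683 0.8657] tilt 30.04 yaw(plane) -1.932 rect mm [ 1.4 -9.4] [166.3  96.9] 89.92 sd 0.0007
top face mid [ 0.5543 -0.1916  0.0898]
screw_a_head 0.97 408 mid [-0.      0.0596  0.0218] rangez [0.02  0.023] dir -1.152
handle 578 [-0.     -0.0035  0.0296] 0.0309
wing 1 406 [0.0001 0.0595 0.0219] ext [0.017 0.029 0.008] dir -1.157
wing -1 135 [-0.0035 -0.0583  0.021 ] ext [0.011 0.011 0.008] dir -1.01
w2 n [0.1769 0.4686 0.8655] tilt 30.06 yaw(plane) -1.932 rect mm [ 0.2 -5.1] [176.3  96.8] 89.98 sd 0.0007
top face mid [ 0.55   -0.1899  0.0897]
screw_a_head 0.79 486 mid [0.     0.0624 0.0215] rangez [0.019 0.023] dir -1.167
handle 650 [0.0004 0.0002 0.0298] 0.0311
wing 1 499 [0.     0.0629 0.0217] ext [0.018 0.029 0.009] dir -1.17
wing -1 379 [ 0.0001 -0.0629  0.0216] ext [0.016 0.029 0.009] dir -1.203
```

View pics/w2.png

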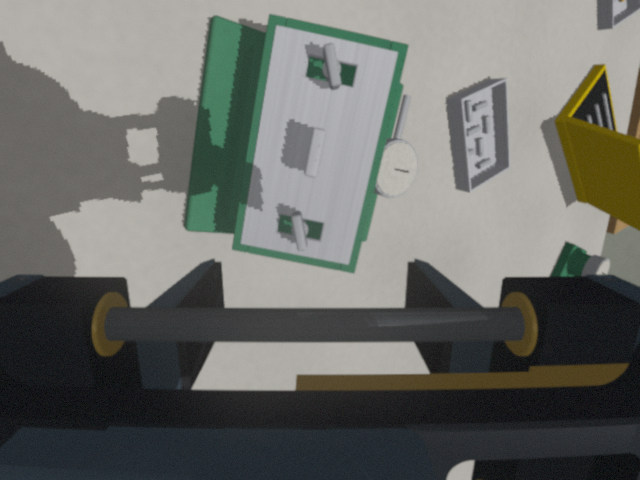

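The second view shows the whole cover: screw a at px (333,65), handle (315,150), screw b at (298,232), matching the fit (tilt 30.05°, yaw −1.932, height 85 mm under the plate). Screw b comes first.

```bash
cat >> h.py <<'E'
RR=rim(-1.932,np.radians(30.05));C=np.array([.5503,-.190,.0897])
def at(x,y,z): return C+RR.apply([x,y,z])
def where():
    p,Rt=Tm();l=RR.inv().apply(p-C)*1000;y=RR.inv().apply(Rt.as_matrix()[:,1]);z=RR.inv().apply(Rt.as_matrix()[:,2]);s=arm.observe()
    print("rim frame mm",l.round(1),"y-angle",np.arctan2(y[1],y[0]).round(3),"z",z.round(3),"w",round(float(s["gripper_width"]),4),"F",np.round(s["wrist_force"],1),"t",s["time_s"],"q",np.round(s["qpos"],2))
E
python3 - <<'E'
from h import *
where();go(at(0,-.064,.065),tool(RR,.37))
E
```

```text
rim frame mm [ 13.  -67.3 134.4] y-angle 0.199 z [-0.003  0.002 -1.   ] w 0.0915 F [-0.4 -0.1 -0.2] t 5.025 q [-0.02  0.47  1.54 -0.5   1.35  1.88]
shift first (mm) [  5.6 -11.9  69.5] then rotvec [-0.0024 -0.0031 -0.1711] | 71.0 0.171
or rotate first, shift [  7.7 -10.9  69.4]
```

```bash
python3 -m pendant '[[[3,-6,35,0,0,0,0.5],[3,-6,35,0,0,0,0.5],[0,0,0,-0.001,-0.002,-0.085,0.5],[0,0,0,-0.001,-0.001,-0.086,0.5],[0,0,0,0,0,0,0.5],[0,0,0,0,0,0,0.5]]]'
python3 - <<'E'
from h import *
where();go(at(0,-.064,.005),tool(RR,.37))
E
```

```text
time_s: 5.78
tool_pos: [0.5019, -0.137, 0.1455]
tool_rot: [0.242, 0.966, 0.003, -0.092]
wrist_force: [0.1, -0.4, -1.2]
gripper_width: 0.0457
gripper_force: 0.0
rim frame mm [ -0.2 -64.   64.6] y-angle 0.368 z [-0. -0. -1.] w 0.0457 F [ 0.1 -0.4 -1.2] t 5.775 q [-0.06  0.55  1.62 -0.54  1.2   1.77]
shift first (mm) [-0.   0.2 59.6] then rotvec [-0.0003 -0.0001 -0.0019] | 60.0 0.002
or rotate first, shift [-0.   0.2 59.6]
```

```bash
python3 -m pendant '[[[0,0,30,0,0,0,0.5],[0,0,20,0,0,0,0.5],[0,0,9,0,0,0,0.5],[0,0,0,0,0,0,1],[0,0,0,0,0,0,1],[0,0,0,0,0,0,1],[0,0,0,0,0,0,1],[0,0,0,0,0,0,1]]]'
python3 -c "
from h import *
where()"
```

```text
time_s: 6.78
tool_pos: [0.4918, -0.1641, 0.095]
tool_rot: [0.242, 0.966, 0.004, -0.092]
wrist_force: [0.8, 9.0, 8.6]
gripper_width: 0.0078
gripper_force: 98.6
rim frame mm [ -0.4 -63.9   6.4] y-angle 0.37 z [-0.001  0.001 -1.   ] w 0.0078 F [0.8 9.  8.6] t 6.775 q [-0.11  0.61  1.69 -0.59  1.06  1.8 ]
```

```bash
python3 -m pendant '[[[0,0,0,0,0,-0.12,1],[0,0,0,0,0,-0.12,1],[0,0,0,0,0,-0.12,1],[0,0,0,0,0,-0.12,1],[0,0,0,0,0,-0.12,1],[0,0,0,0,0,-0.12,1],[0,0,0,0,0,-0.12,1],[0,0,0,0,0,-0.12,1],[0,0,0,0,0,-0.12,1],[0,0,0,0,0,-0.12,1],[0,0,0,0,0,0,1]]]'
python3 -c "
from h import *
where();print(arm.observe()['wrist_torque'])"
```

```text
time_s: 8.15
tool_pos: [0.4908, -0.1629, 0.0945]
tool_rot: [0.146, 0.795, 0.55, -0.213]
wrist_force: [-2.8, 21.1, 10.8]
gripper_width: 0.0076
gripper_force: 98.7
rim frame mm [ -1.3 -65.2   6.3] y-angle 1.572 z [-0.002 -0.001 -1.   ] w 0.0076 F [-2.8 21.1 10.8] t 8.15 q [-0.11  0.61  1.69 -0.58  1.06  0.6 ]
[ 2.97911678  0.64970236 -1.03493373]
```

```bash
python3 -m pendant '[[[0,0,0,0,0,0,0.5],[0,0,0,0,0,0,0.5],[0,0,0,0,0,0,0.5],[0,0,-20,0,0,0,0.5],[0,0,-39,0,0,0,0.5],[0,0,0,0,0,0,0.5]]]' | grep width
python3 - <<'E'
from h import *
where();go(at(0,.064,.065),tool(RR,.405))
E
```

```text
gripper_width: 0.0458
rim frame mm [ -0.2 -63.2  66.6] y-angle 1.569 z [-0.001  0.003 -1.   ] w 0.0458 F [ 0.3 -0.   0.4] t 8.9 q [-0.05  0.55  1.62 -0.54  1.2   0.56]
shift first (mm) [ -0.  127.2   1.9] then rotvec [ 0.002  -0.0028  1.1644] | 127.0 1.164
or rotate first, shift [116.8  50.3   1.6]
```

```bash
python3 -m pendant '[[[0,43,1,0,0,0,0.5],[0,42,1,0,0,0,0.5],[0,42,0,0,0,0,0.5],[0,0,0,0,0,0.146,0.5],[0,0,0,0,0,0.146,0.5],[0,0,0,0,0,0.146,0.5],[0,0,0,0,0,0.146,0.5],[0,0,0,0,0,0.145,0.5],[0,0,0,0,0,0.145,0.5],[0,0,0,0,0,0.145,0.5],[0,0,0,0,0,0.145,0.5],[0,0,0,0,0,0,0.5],[0,0,0,0,0,0,0.5]]]' | grep width
python3 - <<'E'
from h import *
where();go(at(0,.064,.005),tool(RR,.405))
E
```

```text
gripper_width: 0.0454
rim frame mm [-0.  62.5 61.9] y-angle 0.41 z [ 0.    -0.001 -1.   ] w 0.0454 F [0.1 0.2 0. ] t 10.525 q [-0.11  0.69  1.31 -0.53  1.32  1.59]
shift first (mm) [ 1.4  0.6 56.9] then rotvec [-0.0003  0.001   0.0048] | 57.0 0.005
or rotate first, shift [ 1.4  0.6 56.9]
```

```bash
python3 -m pendant '[[[1,0,30,0,0,0,0.5],[0.5,0.5,20,0,0,0,0.5],[0,0,6,0,0,0,0.5],[0,0,0,0,0,0,1],[0,0,0,0,0,0,1],[0,0,0,0,0,0,1],[0,0,0,0,0,0,1],[0,0,0,0,0,0,1]]]' | tail -3
python3 -c "
from h import *
where()"
```

```text
wrist_force: [0.7, 6.8, 5.2]
gripper_width: 0.0079
gripper_force: 46.8
rim frame mm [-0.6 64.6  7.4] y-angle 0.406 z [-0.001  0.001 -1.   ] w 0.0079 F [0.7 6.8 5.2] t 11.525 q [-0.15  0.74  1.36 -0.55  1.21  1.62]
```

```bash
python3 -m pendant '[[[0,0,0,0,0,-0.117,1],[0,0,0,0,0,-0.117,1],[0,0,0,0,0,-0.117,1],[0,0,0,0,0,-0.117,1],[0,0,0,0,0,-0.117,1],[0,0,0,0,0,-0.117,1],[0,0,0,0,0,-0.117,1],[0,0,0,0,0,-0.117,1],[0,0,0,0,0,-0.117,1],[0,0,0,0,0,-0.117,1],[0,0,0,0,0,0,1]]]' | tail -3
python3 -c "
from h import *
where();print(arm.observe()['wrist_torque'])"
python3 -m pendant '[[[0,0,0,0,0,0,0.5],[0,0,0,0,0,0,0.5],[0,0,0,0,0,0,0.5],[0,0,-20,0,0,0,0.5],[0,0,-39,0,0,0,0.5],[0,0,0,0,0,0,0.5],[0,0,0,0,0,0,0.5]]]' | grep width
python3 - <<'E'
from h import *
where();go(at(0,0,.13),tool(RR,0.))
E
```

```text
wrist_force: [-5.8, 19.8, 8.5]
gripper_width: 0.0081
gripper_force: 47.0
rim frame mm [-1.7 62.8  7.4] y-angle 1.579 z [-0.002 -0.002 -1.   ] w 0.0081 F [-5.8 19.8  8.5] t 12.9 q [-0.15  0.74  1.37 -0.55  1.21  0.44]
[ 2.82910092  0.96209159 -1.4454303 ]
gripper_width: 0.0458
rim frame mm [-0.2 64.  65.1] y-angle 1.576 z [-0.    -0.001 -1.   ] w 0.0458 F [ 0.1  0.2 -0.5] t 13.775 q [-0.11  0.69  1.3  -0.52  1.33  0.42]
shift first (mm) [  0.2 -64.1 -64.9] then rotvec [-6.0000e-04  5.0000e-04  1.5764e+00] | 91.0 1.576
or rotate first, shift [-64.    0.2 -64.9]
```

```bash
python3 -m pendant '[[[0,-32,-30,0,0,-0.157,0.3],[0,0,0,0,0,-0.157,0.3],[0,0,0,0,0,-0.157,0.3],[0,0,0,0,0,-0.157,0.3],[0,0,0,0,0,-0.157,0.3],[0,0,0,0,0,-0.157,0.3],[0,0,0,0,0,-0.157,0.3],[0,0,0,0,0,-0.157,0.3],[0,0,0,0,0,-0.157,0.3],[0,0,0,0,0,-0.157,0.3],[30,0,-35,0,0,0,0.3],[30,0,0,0,0,0,0.3],[0,0,0,0,0,0,0.3],[0,0,0,0,0,0,0.3]]]' | grep width
python3 look.py w3 cover screw_a_head
python3 fit.py w3
python3 - <<'E'
from h import *
where();go(at(0,0,.05),tool(RR,np.pi))
E
```

```text
gripper_width: 0.0639
cover [([255.0, 157.0, 376.0, 353.0], 0.74)]
screw_a_head [([296.0, 342.0, 333.0, 347.0], 0.57)]
[ 0.54761754 -0.11981843  0.2023105 ] [-0.04755573  0.17140313  0.95046581 -0.25490031] [-0.02  0.54  1.45 -0.5   1.37 -1.08]
w3 n [0.177  0.4684 0.8656] tilt 30.05 yaw(plane) -1.932 rect mm [-0.4 19.1] [ 97.  176.6] 0.04 sd 0.0007
top face mid [ 0.5506 -0.1897  0.0894]
screw_a_head 0.57 99 mid [0.0004 0.0652 0.0221] rangez [0.021 0.023] dir 0.009
handle 557 [ 0.0003 -0.0025  0.0296] 0.0309
wing 1 103 [0.0004 0.0651 0.022 ] ext [0.029 0.004 0.004] dir 0.007
wing -1 420 [ 0.0004 -0.0655  0.0216] ext [0.029 0.008 0.008] dir 0.003
rim frame mm [  0.3 -27.1 130. ] y-angle -3.137 z [-0.    -0.001 -1.   ] w 0.0641 F [-0.5 -0.2 -0.1] t 15.675 q [-0.02  0.54  1.45 -0.5   1.37 -1.08]
shift first (mm) [-27.1   0.2  80. ] then rotvec [ 0.0001 -0.0007  0.0043] | 84.0 0.004
or rotate first, shift [-27.1   0.3  80. ]
```

View pics/w3.png

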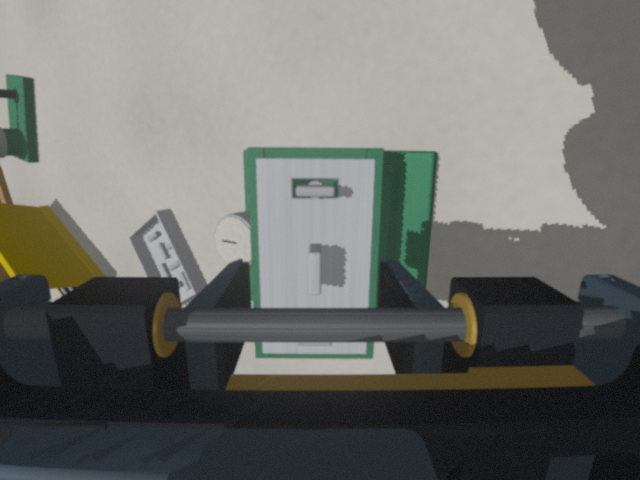

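The picture shows both wings (315,188) and (315,345) lying along their slots, with the handle at (315,270). Next I grip the handle and lift along the normal.

```bash
python3 -m pendant '[[[-27,0,40,0,0,0,0.3],[0,0,40,0,0,0,0.3],[0,0,30,0,0,0.004,0.3],[0,0,14,0,0,0,0.3],[0,0,0,0,0,0,0.3],[0,0,0,0,0,0,1],[0,0,0,0,0,0,1],[0,0,0,0,0,0,1],[0,0,0,0,0,0,1],[0,0,0,0,0,0,1]]]' | tail -3
python3 -c "
from h import *
where()"
```

```text
wrist_force: [-0.9, 0.5, -0.1]
gripper_width: 0.017
gripper_force: 0.0
rim frame mm [ 0.1 -0.6  6.7] y-angle -3.141 z [-0.  0. -1.] w 0.017 F [-0.9  0.5 -0.1] t 16.925 q [-0.13  0.67  1.53 -0.57  1.13 -1.05]
```

```bash
python3 -m pendant '[[[0,0,0,0,0,0,1],[0,0,0,0,0,0,1],[0,0,0,0,0,0,1],[0,0,-5,0,0,0,1],[0,0,-10,0,0,0,1],[0,0,-20,0,0,0,1],[0,0,-25,0,0,0,1],[0,0,-25,0,0,0,1],[0,0,-15,0,0,0,1],[0,0,0,0,0,0,1]]]' | tail -3
python3 -c "
from h import *
where()"
```

```text
wrist_force: [-0.4, -0.0, -2.9]
gripper_width: 0.0096
gripper_force: 30.0
rim frame mm [  0.   -0.2 107.5] y-angle -3.141 z [-0.001  0.002 -1.   ] w 0.0096 F [-0.4 -0.  -2.9] t 18.175 q [-0.05  0.58  1.42 -0.51  1.35 -1.1 ]
```

```bash
cat > dock.py <<'E'
from h import *
for n in ["scene","top"]:
    d=np.load(f"pics/{n}0d.npy");im=cv2.imread(f"pics/{n}0.png");P=cloud(n,d)
    g=cv2.cvtColor(im,cv2.COLOR_BGR2GRAY);near=(abs(P[...,0]-.525)<.1)&(abs(P[...,1]-.218)<.15)&(d>0)
    m=(near&(g<90)&(P[...,2]<.05)).astype(np.uint8);nl,lab,st,_=cv2.connectedComponentsWithStats(m);k=1+np.argmax(st[1:,4]);m=lab==k
    X=P[m];z=X[:,2];pl=X[(z<.016)]
    rc=cv2.minAreaRect(np.float32(pl[:,:2]*1000));print(n,"plate",np.round(rc[0],1),np.round(rc[1],1),round(rc[2],2),len(pl),"medz",np.median(z).round(4))
    hi=P[near&(P[...,2]>.026)&(P[...,2]<.045)]
    hi=hi[abs(hi[:,0]-.525)<.075]
    for s in(1,-1):
        h=hi[np.sign(hi[:,1]-.218)==s]; 
        if len(h): print("  end",s,len(h),h.mean(0).round(4),np.percentile(h[:,1],[3,50,97]).round(3),np.percentile(h[:,0],[2,98]).round(3),h[:,2].max().round(3))
    pd=P[m&(g<45)];pd=pd[pd[:,2]<.02]
    if len(pd)>50: rc=cv2.minAreaRect(np.float32(pd[:,:2]*1000));print("  pad",np.round(rc[0],1),np.round(rc[1],1),round(rc[2],2),np.median(pd[:,2]).round(4))
E
python3 dock.py
```

```text
scene plate [521.3 214.5] [229.1 127.9] 84.68 3808 medz 0.0095
  end 1 209 [0.5329 0.3127 0.031 ] [0.304 0.312 0.324] [0.492 0.572] 0.041
  end -1 211 [0.5125 0.1201 0.0316] [0.107 0.122 0.129] [0.471 0.552] 0.041
  pad [521.7 215.1] [223.7 120.8] 84.12 0.0097
top plate [524.5 212.1] [227.6 120.4] 84.13 3403 medz 0.0105
  end 1 167 [0.5346 0.3061 0.0328] [0.297 0.305 0.319] [0.494 0.574] 0.042
  end -1 150 [0.5144 0.1145 0.0331] [0.103 0.116 0.124] [0.478 0.553] 0.043
  pad [523.7 205.9] [206.2 111.4] 84.33 0.0112
```

```bash
cat >> h.py <<'E'
DY=-.104
RD=R.from_euler("z",DY)
E
python3 - <<'E'
from h import *
go(np.array([.51,-.025,.2]),tool(RD,0))
E
```

```text
shift first (mm) [ 95.7  66.1 -58.2] then rotvec [-0.4446  0.3448  1.2824] | 130.0 1.4
or rotate first, shift [107.8 -70.7 -17.2]
```

```bash
python3 -m pendant '[[[20,14,-12,0,0,0,1],[40,26,-24,0,0,0,1],[36,26,-22,0,0,0,1],[0,0,0,-0.037,0.0287,0.1069,1],[0,0,0,-0.037,0.0287,0.1069,1],[0,0,0,-0.037,0.0287,0.1069,1],[0,0,0,-0.037,0.0287,0.1069,1],[0,0,0,-0.037,0.0287,0.1069,1],[0,0,0,-0.037,0.0287,0.1069,1],[0,0,0,-0.037,0.0287,0.1069,1],[0,0,0,-0.037,0.0287,0.1069,1],[0,0,0,-0.037,0.0287,0.1069,1],[0,0,0,-0.037,0.0287,0.1069,1],[0,0,0,-0.037,0.0287,0.1069,1],[0,0,0,-0.037,0.0287,0.1069,1],[0,0,0,0,0,0,1],[0,0,0,0,0,0,1]]]'
python3 look.py w4 dock cover
python3 -c "
from h import *
go(np.array([.528,.165,.2]),tool(RD,0));print(arm.observe()['qpos'])"
```

```text
time_s: 20.3
tool_pos: [0.5089, -0.0257, 0.1989]
tool_rot: [-0.001, 0.743, 0.67, -0.002]
wrist_force: [-0.0, 1.5, -2.9]
gripper_width: 0.0101
gripper_force: 30.0
dock [([238.0, 0.0, 366.0, 90.0], 0.73)]
cover [([211.0, 105.0, 417.0, 374.0], 0.69)]
[ 0.50891891 -0.02571327  0.19888928] [-6.72761030e-04  7.42552093e-01  6.69785906e-01 -1.66643495e-03] [-0.17  0.35  1.64 -0.    1.15 -0.06]
shift first (mm) [191.3  -1.   -1.2] then rotvec [-0.0025  0.0012  0.0005] | 191.0 0.003
or rotate first, shift [191.3  -1.1  -1. ]
[-1.65983545e-01  3.50970630e-01  1.64286248e+00 -1.45812193e-03
  1.15014242e+00 -6.19349694e-02]
```

View pics/w4.png

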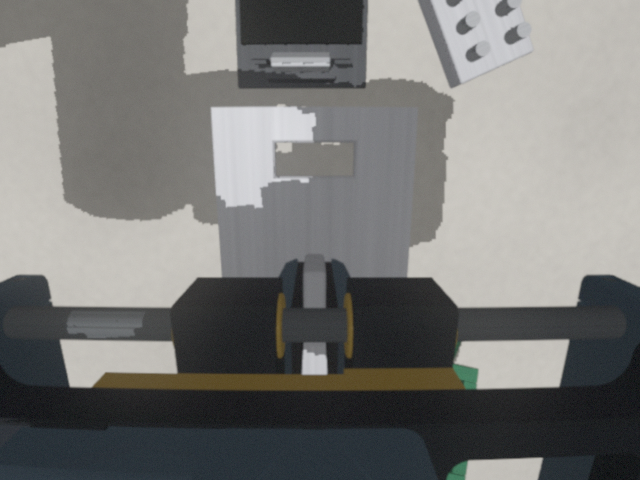

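The cover is held and centred (px 211–417), and the dock's near end is square to it, with its catch at (300,60).

```bash
python3 -m pendant '[[[30,0,0,0,0,0,1],[45,0,0,0,0,0,1],[45,-1,0,0,0,0,1],[45,0,0,0,0,0,1],[26,0,0,0,0,0,1],[0,0,0,0,0,0,1],[0,0,0,0,0,0,1]]]' | head -2
python3 look.py w5 dock cover
cat > d2.py <<'E'
from h import *
import pickle
for k,s in(("w4",-1),("w5",1)):
    o=pickle.load(open(f"pics/{k}.pkl","rb"));T=T_wc("wrist",o["s"]);P=cloud("wrist",o["d"],T);d=o["d"];p0,R0=Tm(o["s"])
    # held plate in tool frame
    m=o["m"]["cover"][0][0]&(d>0);X=R0.inv().apply(P[m]-p0);X=X[abs(X[:,2]-np.median(X[:,2]))<.006];c=X.mean(0);n=np.linalg.svd(X-c,full_matrices=False)[2][2]
    rc=cv2.minAreaRect(np.float32(X[:,:2]*1000));print(k,"plate in tool: n",(n*np.sign(n[2])).round(4),"z at 0",(c[2]+(n[0]*c[0]+n[1]*c[1])/n[2]).round(4),np.round(rc[0],1),np.round(rc[1],1),round(rc[2],2), "xmax",np.percentile(X[:,0],99.5).round(4),"ymid",np.percentile(X[:,1],[.5,99.5]).round(4))
    L=RD.inv().apply((P-np.array([.523,.2145,0])).reshape(-1,3)).reshape(P.shape)*1000
    ok=(d>0)&(abs(L[...,0])<75)&(abs(L[...,1]-s*100)<35)
    b=ok&(L[...,2]>26)&(L[...,2]<42);x=L[b];print("  tall (dock frame mm)",len(x),x.mean(0).round(1),"y",np.percentile(x[:,1],[1,10,50,90,99]).round(1),"x",np.percentile(x[:,0],[1,99]).round(1),"z98",np.percentile(x[:,2],98).round(1))
    g=cv2.cvtColor(o["im"],cv2.COLOR_BGR2GRAY);f=ok&(L[...,2]>3.5)&(L[...,2]<14)&(g<100);x=L[f];print("  base x",np.percentile(x[:,0],[1,99]).round(1),"y",np.percentile(x[:,1],[1,99]).round(1),"z",np.percentile(x[:,2],[10,50,90]).round(1), "rect",cv2.minAreaRect(np.float32(x[:,:2])))
E
python3 d2.py
```

```text
time_s: 21.32
tool_pos: [0.528, 0.1643, 0.1989]
dock [([240.0, 48.0, 367.0, 177.0], 0.75), ([209.0, 107.0, 421.0, 375.0], 0.6)]
cover [([209.0, 102.0, 416.0, 374.0], 0.9)]
[0.52804716 0.16429053 0.19890566] [-3.97618231e-04  7.42980380e-01  6.69311965e-01 -1.22086928e-03] [ 0.19  0.41  1.54 -0.    1.19  0.3 ]
w4 plate in tool: n [-7.e-04  1.e-04  1.e+00] z at 0 0.0067 [18.3  0.9] [140.9  96.7] 0.1 xmax 0.0883 ymid [-0.0465  0.0485]
  tall (dock frame mm) 1266 [  -1.2 -100.7   31.9] y [-110.9 -109.9  -99.3  -93.8  -90.8] x [-41.2  39.9] z98 37.0
  base x [-58.   56.9] y [-114.9  -65.2] z [ 5.4  7.2 10.9] rect ((-0.7607345581054688, -90.25669860839844), (119.20039367675781, 50.49449920654297), 0.03754488751292229)
w5 plate in tool: n [-8.e-04 -0.e+00  1.e+00] z at 0 0.0067 [18.2  0.9] [141.   96.6] 0.05 xmax 0.0882 ymid [-0.0465  0.0484]
  tall (dock frame mm) 1612 [-0.8 94.5 31.5] y [ 86.1  87.7  92.5 104.8 106.4] x [-42.3  40.7] z98 37.1
  base x [-54.3  58. ] y [ 65.1 103.5] z [ 5.8  9.8 11.3] rect ((1.3435440063476562, 86.32835388183594), (114.86492919921875, 42.64520263671875), 0.008911048993468285)
```

View pics/w5.png

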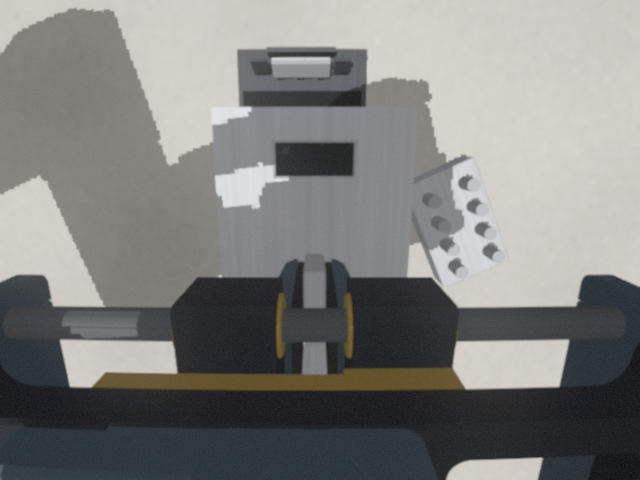

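The far catch is at px (300,65). Both ends agree on the dock centre, about (0.522, 0.212).

```bash
cat >> h.py <<'E'
DC=np.array([.5219,.2123,0])
def dock(z): return DC+RD.apply([-.00095,-.00025,0])+[0,0,z]
def wd():
    p,Rt=Tm();s=arm.observe();l=RD.inv().apply(p-DC)*1000;print("dock frame mm",l.round(1),"underside above pad",(l[2]-21.7).round(1),"F",np.round(s["wrist_force"],1),"w",round(float(s["gripper_width"]),4),"t",s["time_s"],"rotvec err",(Rt.inv()*tool(RD,0)).as_rotvec().round(4))
E
python3 -c "
from h import *
wd();go(dock(.067),tool(RD,0))"
```

```text
dock frame mm [ 11.3 -47.6 199.1] underside above pad 177.4 F [-0.3 -0.8 -3.2] w 0.0099 t 21.475 rotvec err [-0.0019  0.001  -0.0018]
shift first (mm) [ 47.4 -12.  132.1] then rotvec [-0.0019  0.001  -0.0018] | 141.0 0.003
or rotate first, shift [ 47.3 -12.2 132.1]
```

```bash
python3 -m pendant '[[[24,-6,0,0,0,0,1],[23,-6,30,-0.002,0.001,-0.002,1],[0,0,40,0,0,0,1],[0,0,35,0,0,0,1],[0,0,26,0,0,0,1],[0,0,0,0,0,0,1],[0,0,0,0,0,0,1],[0,0,0,0,0,0,1]]]' | head -2
python3 -c "
from h import *
wd();go(dock(.0517),tool(RD,0))"
```

```text
time_s: 22.48
tool_pos: [0.522, 0.2127, 0.0694]
dock frame mm [ 0.   0.4 69.4] underside above pad 47.7 F [-0.6  0.1 -2.7] w 0.0101 t 22.475 rotvec err [ 0.0021 -0.001   0.0007]
shift first (mm) [-0.6 -1.  17.7] then rotvec [ 0.0021 -0.001   0.0007] | 18.0 0.002
or rotate first, shift [-0.6 -1.  17.7]
```

```bash
python3 -m pendant '[[[-0.6,-1,10,0.002,-0.001,0,1],[0,0,10,0,0,0,1],[0,0,6,0,0,0,1],[0,0,4,0,0,0,1],[0,0,3,0,0,0,1],[0,0,0,0,0,0,1],[0,0,0,0,0,0,1]]]' | head -2
python3 -c "
from h import *
wd()"
```

```text
time_s: 23.35
tool_pos: [0.5201, 0.212, 0.0352]
dock frame mm [-1.8 -0.5 35.2] underside above pad 13.5 F [ 0.2 -3.3 -2. ] w 0.0099 t 23.35 rotvec err [-0.0017  0.0009  0.0009]
```

```bash
python3 -m pendant '[[[0,1,2,0,0,0,1],[0,0,2,0,0,0,1],[0,0,2,0,0,0,1],[0,0,0,0,0,0,1]]]' | head -2
python3 -c "
from h import *
wd()"
```

```text
time_s: 23.85
tool_pos: [0.5217, 0.2119, 0.0295]
dock frame mm [-0.2 -0.4 29.5] underside above pad 7.8 F [ 0.1 -5.5  4. ] w 0.0099 t 23.85 rotvec err [-0.0005  0.0005  0.001 ]
```

```bash
python3 -m pendant '[[[-0.7,0,1.5,0,0,0,1],[0,0,1.5,0,0,0,1],[0,0,0,0,0,0,1]]]' | head -2
python3 -c "
from h import *
wd()"
```

```text
time_s: 24.22
tool_pos: [0.5214, 0.2108, 0.0265]
dock frame mm [-0.4 -1.5 26.5] underside above pad 4.8 F [-0.2 -7.7  5.1] w 0.0096 t 24.225 rotvec err [-0.001   0.0012  0.0011]
```

```bash
python3 -m pendant '[[[-0.5,0,1.2,0,0,0,1],[0,0,1.2,0,0,0,1],[0,0,0,0,0,0,1]]]' | head -2
python3 -c "
from h import *
wd()"
```

```text
time_s: 24.6
tool_pos: [0.5215, 0.2107, 0.0243]
dock frame mm [-0.2 -1.6 24.3] underside above pad 2.6 F [-1.  -4.2  8.7] w 0.0101 t 24.6 rotvec err [-0.0005  0.0006  0.0011]
```

```bash
python3 -m pendant '[[[0,0,1.2,0,0,0,1],[0,0,1.2,0,0,0,1],[0,0,0,0,0,0,1]]]' | head -2
python3 -c "
from h import *
wd()"
```

```text
time_s: 24.98
tool_pos: [0.5215, 0.2113, 0.0217]
dock frame mm [-0.3 -1.  21.7] underside above pad -0.0 F [1.3 2.6 7. ] w 0.0097 t 24.975 rotvec err [-0.0005 -0.0002  0.0009]
```

```bash
python3 -m pendant '[[[0,0,1,0,0,0,1],[0,0,0,0,0,0,1]]]' | head -2
python3 -c "
from h import *
wd();print(arm.observe()['wrist_torque'])"
python3 look.py w6 cover dock
python3 - <<'E'
from h import *
import pickle
o=pickle.load(open("pics/w6.pkl","rb"));T=T_wc("wrist",o["s"]);P=cloud("wrist",o["d"],T);p0,R0=Tm(o["s"])
L=RD.inv().apply((P-DC).reshape(-1,3)).reshape(P.shape)*1000
m=o["m"]["cover"][0][0]&(o["d"]>0)&(abs(L[...,2]-15)<5)
x=L[m];A=np.c_[x[:,:2],np.ones(len(x))];s=np.linalg.lstsq(A,x[:,2],rcond=None)[0]
print("cover top plane slope x,y,z0",s.round(4),"ends",(s[2]+s[1]*88).round(2),(s[2]-s[1]*88).round(2),np.percentile(x,[.5,99.5],axis=0).round(1))
E
```

```text
time_s: 25.22
tool_pos: [0.5215, 0.2113, 0.0216]
dock frame mm [-0.3 -1.  21.6] underside above pad -0.1 F [-4.5  0.6 27.1] w 0.0098 t 25.225 rotvec err [-0.0001 -0.0003  0.001 ]
[-0.03630945  0.82888745  0.03500883]
cover [([208.0, 105.0, 419.0, 375.0], 0.59)]
dock [([190.0, 49.0, 437.0, 279.0], 0.68), ([484.0, 247.0, 640.0, 388.0], 0.59)]
[0.5215294  0.21131277 0.02156373] [-1.33317660e-04  7.42582676e-01  6.69754389e-01  9.85099002e-05] [0.28 0.66 1.68 0.   0.8  0.38]
cover top plane slope x,y,z0 [ 1.0000e-04 -8.0000e-04  1.5278e+01] ends 15.21 15.35 [[-47.  -48.4  11.6]
 [ 48.3  86.3  17. ]]
```

```bash
python3 -m pendant '[[[0,0,-1,0,0,0,1],[0,0,0,0,0,0,0.4],[0,0,0,0,0,0,0.4],[0,0,0,0,0,0,0.4],[0,0,0,0,0,0,0.4],[0,0,-20,0,0,0,0.4],[0,0,-40,0,0,0,0.4],[-50,0,-40,0,0,0,0.4],[-20,0,-30,0,0,0,0.4],[0,0,0,0,0,0,0.4],[0,0,0,0,0,0,0.4]]]'
python3 look.py w7 cover dock
python3 - <<'E'
from h import *
import pickle
o=pickle.load(open("pics/w7.pkl","rb"));T=T_wc("wrist",o["s"]);P=cloud("wrist",o["d"],T)
L=RD.inv().apply((P-DC).reshape(-1,3)).reshape(P.shape)*1000
m=(o["d"]>0)&(abs(L[...,2]-15)<4)&(abs(L[...,0])<46)&(abs(L[...,1])<84)
x=L[m];A=np.c_[x[:,:2],np.ones(len(x))]
for _ in range(4):
    s=np.linalg.lstsq(A,x[:,2],rcond=None)[0];k=abs(x[:,2]-A@s)<2;x=x[k];A=A[k]
print(s.round(5),"ends +y,-y",(s[2]+s[1]*85).round(2),(s[2]-s[1]*85).round(2),len(x),np.percentile(x[:,1],[1,99]))
hd=L[(abs(L[...,0])<30)&(abs(L[...,1])<30)&(L[...,2]>41)&(L[...,2]<50)];print("handle",hd.mean(0).round(1),len(hd))
E
```

```text
time_s: 26.75
tool_pos: [0.5139, 0.1426, 0.15]
tool_rot: [-0.001, 0.743, 0.67, -0.001]
wrist_force: [-0.8, 0.0, -0.4]
gripper_width: 0.0546
gripper_force: 0.0
cover [([253.0, 29.0, 379.0, 256.0], 0.67)]
dock [([240.0, 1.0, 393.0, 280.0], 0.84)]
[0.5138834  0.14259087 0.14996045] [-5.52836984e-04  7.42646318e-01  6.69682897e-01 -9.78593476e-04] [ 0.16  0.44  1.65 -0.    1.05  0.26]
[ 3.400000e-04 -5.500000e-04  1.525742e+01] ends +y,-y 15.21 15.3 21239 [-82.17455433  82.73128639]
handle [ 0.9 -0.8 45.1] 664
```

View pics/w7.png

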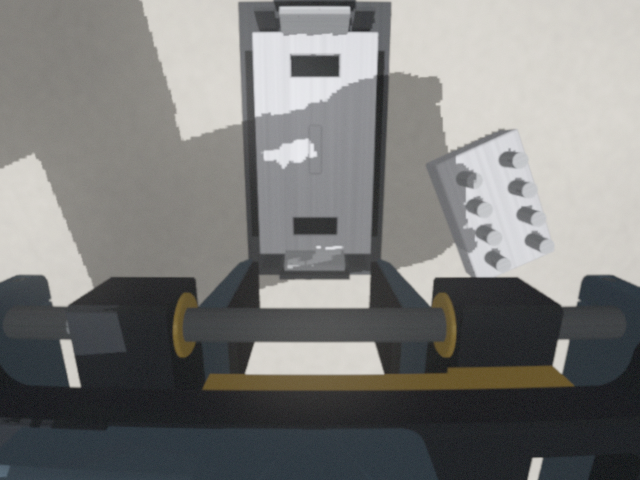

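Both catches, at px (315,20) and (315,260), sit over the plate's ends. The plate is level, with its top 15.2–15.3 mm up at both ends, and it lies within 1 mm of the dock's centre. Handing in.

```bash
python3 -c "
from rig import arm
print(arm.close_job())"
```

```text
the job is handed in; nothing more can be done
None
```

The job is handed in at about 27 s of robot time: both thumbscrews are loose at their stops, and the cover lies level under both dock catches, within 1 mm of centre, with the gripper clear of it; no verdict was returned.

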